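# Weed out the seized clamp

## Robot

A 6-joint arm with a two-finger parallel gripper is mounted at the origin on the work surface. World frame = base frame: x ahead of the robot, y to its left, z up, the work surface at z = 0. Lengths are in m, angles in degrees, forces in N, time in s.
With the tool pointing down it reaches from about 0.4 to 0.925 m from the base axis. Payload 12.5 kg.
Tool frame: the origin (TCP) lies at the very end of the fingers, on their centre line; the grasp point (between the pads) lies 19 mm behind it; z points along the fingers, x is the direction in which the jaws open and shut, and the axes are right-handed (so a half turn about z gives the same grasp; the last joint's range is limited). The gripper opens to 95 mm and grips with 3 to 60 N. Pads are 20 mm wide; open, the fingers measure 119 mm over their backs; the gripper's body (75 mm by 180 mm) begins 59 mm behind the grasp point.
Start: joints at [68.549, 28.126, 89.318, -0, 62.55, -6.05], TCP at [0.166, 0.603, 0.215] pointing down, gripper open.
Joint ranges: [-177.58, 177.58], [-47.91, 125.51], [2.72, 160], [-65.01, 245.01], [3.68, 167.84], [-153.87, 153.87]. Speed limits (degrees/s): [127.2, 127.2, 159.86, 180, 180, 180].

## Interface

Orientations are given as a 3x3 rotation matrix whose columns are the frame's x, y, z axes.
In Python, from rig import env, cams gives the robot as it stands. The module is installed in compiled form; this text tells all that it offers.
- The arm moves only by the tool send_rows, never from a script. Its argument "rows" is text: rows parted by semicolons, each of 5 numbers parted by spaces: the opening in per cent of the stroke, from 0 (shut) to 100 (fully open), then the shift along the tool's x, y, z in mm, then the turn about the tool's z in degrees. A call has 1 to 12 rows; each row shifts and turns the commanded pose from where the row before left it, along the tool's axes as they then stand; what a row does not reach is not made up. A row lasts 1/8 s, in which the tool goes at most 62.5 mm and 10.7 degrees, less where a joint would pass 70% of its speed; a pose out of reach is approached as far as the arm can. A call with a gripper value outside its range is refused whole. The fingers move at their own pace and stop on an object; the grip force is fixed at half the most. Time passes only in rows, so rows that do not move let the fingers close. It gives the time, the measured TCP pose, the force and the opening at its end, in the units of the state.
- env.sense(): the state, without advancing time (a new reading comes with each control period).
- cams.camera(name): name is "side" or "top" or "wrist"; returns the picture (420x560x3 uint8, blue, green, red); there is no depth.
- cams.camera_params(name): a dict with "fx", "fy", "cx", "cy" (pixels), "k1" (the pictures are not rectified: a ray, as slopes to the right and down, at radius r is drawn at 1 + k1 r^2 times it, then the intrinsics apply), "R" (3x3) and "t" (3): a world point X has camera coordinates R X + t. Camera axes: x right, y down, z forward; pixel columns grow to the right and rows downward; lengths in m; the calibration is good to about 2 mm. A picture is of the moment at which its call begins: read the wrist's pose just before it. camera_params takes no time and is no camera call; for the wrist camera it gives the pose at the moment of the call.
- env.finish_job(): hands the job in, once; it reports no verdict.
The state is a dict: "time": time; "qpos": joint angles; "joint_velocities": joint speeds; "joint_efforts": joint torques, N m; "tool_pos": TCP position; "orientation": TCP orientation; "contact_force": force on the tool from outside, world axes, zero at the start; "torque": the same for the moment, N m; "opening": finger opening in m.
Only numpy, scipy, OpenCV 4.12 (cv2) and the standard library are available. Lean on these libraries where they do the work, as an engineer would, in place of code of your own. Each camera call takes 0.05 s, during which the arm holds its last target.

## Task

One of the three alike steel clamps on the blue mat has a seized hinge: find it by gently squeezing the handles together, without forcing any clamp (25 N at most). Lay the seized clamp, open as it is, flat in the red repair tray, and lay the two free ones, squeezed shut, flat in the grey stock tray. Leave the jar, the dropper bottle and the slide box where they stand.

Things in the scene. Friction and masses are not known exactly. Their poses are not given: they have to be found in the camera images.
- clamp_a_hub (a point): centre of the pivot disc (19 mm across, 11 mm high; point 5.5 mm above the underside) of the first steel scissors clamp; all three look alike, lie flat, 132 mm long, 75 g. z: pivot axis, up. x: from the pivot towards the finger rings along the mid-line when shut; at hinge angle q the mid-line is turned by +q/2 about z from x
- clamp_a: first clamp; axes as its hub point, origin under the pivot. Along the mid-line from the pivot: two straight shanks 6 mm wide, 8 mm high, 5 to 50 mm off, then two 23 mm finger rings centred 74 mm off; jaws reach 49 mm the other way. Width over both shanks 30 mm off the pivot: 16 mm shut, 31 mm at 0.5 rad; over the rings 46 and 82 mm. Centre of mass about 24 mm off the pivot towards the rings
- clamp_a_hinge (a joint): hinge angle of the first clamp, rad: 0 shut, 0.52 widest; starts 0.46 to 0.52. A free hinge shuts under about 1 to 2 N squeezed across the shanks 30 mm off the pivot and stays where it is left; the seized one stays rigid
- clamp_b_hub (a point): the same point and axes of the second clamp (see clamp_a_hub)
- clamp_b: the second clamp, same shape and axes as clamp_a
- clamp_b_hinge (a joint): hinge angle of the second clamp (see clamp_a_hinge)
- clamp_c_hub (a point): the same point and axes of the third clamp (see clamp_a_hub)
- clamp_c: the third clamp, same shape and axes as clamp_a
- clamp_c_hinge (a joint): hinge angle of the third clamp (see clamp_a_hinge)
- stock_tray: grey stock tray, fixed, origin at the centre of its underside, 200 mm (its x) by 160 mm (its y) outside, walls 4 mm thick and 24 mm high, floor 4 mm thick; long enough for a clamp along x and wide enough for two side by side
- repair_tray: red repair tray, fixed, origin at the centre of its underside, 200 mm (its x) by 160 mm (its y) outside, walls 4 mm thick and 24 mm high, floor 4 mm thick; long enough for a clamp along x and wide enough for two side by side
- jar: bystander: amber specimen jar with red lid, 48 mm across, 55 mm high, loose; origin under its centre
- dropper: bystander: small amber dropper bottle with white cap, 32 mm across, 65 mm high, loose; origin under its centre
- slide_box: bystander: white slide box 45 by 85 by 28 mm, loose; origin under its centre
Things that resemble listed ones, but are neither listed nor needed, are in the scene too. Leave any orange or purple look-alike of the clamp_c alone. Leave any black or green look-alike of the clamp_a alone.

How it is judged:
By the outcome, as a careful person would: the job done as asked, in the order asked, and still so for the second after the job is handed in, with the robot touching nothing.
It also fails if it takes over 72 s, if anything falls off the work surface, if the arm or the gripper's body presses on something with over 40 N, if the wrist force passes 120 N, or if a joint passes its speed limit or range.

## Working session

There is one attempt and no reset: what is moved stays moved. The work goes in short steps, Python scripts to look and compute and a tool call to move; the robot and the scene stay as the last step left them, time stands still between calls to the robot, and variables do not carry over. Pictures are saved under pics/ and viewed, and the job is handed in when it is done.

Besides the shell and the picture viewer there is one more tool, called after "Emit:" as name(argument=value, ...) on one line, values as JSON. send_rows: Moves the arm, as the interface text tells. Its arguments: {"type":"object","properties":{"rows":{"type":"string"}},"required":["rows"]}

```bash
ls; mkdir -p pics; cat > h.py <<'E'
from rig import env,cams
import cv2,numpy as np
def snap(n,f):
    p=cams.camera_params(n); im=cams.camera(n); cv2.imwrite(f'pics/{f}.png',im); np.savez(f'pics/{f}.npz',**{k:np.array(v) for k,v in p.items()}); return im,p
def load(f):
    return cv2.imread(f'pics/{f}.png'),dict(np.load(f'pics/{f}.npz'))
def ray(p,u,v):
    d=np.array([(u-p['cx'])/p['fx'],(v-p['cy'])/p['fy']]);s=d.copy()
    for _ in range(20): s=d/(1+p['k1']*(s@s))
    R=np.array(p['R']);t=np.array(p['t'])
    return -R.T@t, R.T@np.array([s[0],s[1],1])
def onz(p,u,v,z):
    c,d=ray(p,u,v); return c+d*(z-c[2])/d[2]
def proj(p,X):
    c=np.array(p['R'])@np.array(X)+np.array(p['t']); s=c[:2]/c[2]; s=s*(1+p['k1']*(s@s)); return s[0]*p['fx']+p['cx'],s[1]*p['fy']+p['cy']
E
python3 - <<'E'
from h import *
for n in ['top','side','wrist']:
    im,p=snap(n,n+'0'); print(n,p)
print(env.sense())
E
```

```text
pics
top {'fx': 450.304948892036, 'fy': 450.304948892036, 'cx': 276.375784424799, 'cy': 215.09124366514627, 'k1': -0.06760999410600138, 'R': array([[-9.60018508e-03, -9.99953628e-01,  7.60777037e-04],
       [-9.87810178e-01,  9.36538431e-03, -1.55381281e-01],
       [ 1.55366951e-01, -2.24319236e-03, -9.87854280e-01]]), 't': array([-0.06038326,  0.49870288,  1.08443157])}
side {'fx': 500.56545593556973, 'fy': 500.56545593556973, 'cx': 283.7618960909615, 'cy': 202.30236684827747, 'k1': 0.026964267959057594, 'R': array([[ 0.76990603, -0.63815646,  0.00102015],
       [-0.47916553, -0.5791452 , -0.65953865],
       [ 0.42147966,  0.50729396, -0.75166996]]), 't': array([-0.42321579,  0.24474408,  1.25220531])}
wrist {'fx': 298.25699154100306, 'fy': 298.25699154100306, 'cx': 279.47509791516694, 'cy': 208.31522301407912, 'k1': -0.0199373622366152, 'R': array([[ 2.65507861e-01,  9.64108609e-01, -4.06978019e-04],
       [ 9.28530884e-01, -2.55596376e-01,  2.69259892e-01],
       [ 2.59491758e-01, -7.18685097e-02, -9.63067466e-01]]), 't': array([-0.62547868, -0.03122319,  0.39097689])}
{'time': 0.15, 'qpos': array([ 6.85505561e+01,  2.81569951e+01,  8.93415582e+01,  6.02355531e-04,
        6.25507304e+01, -6.05141456e+00]), 'joint_velocities': array([ 0.05472502, -0.04052358, -0.01880122,  0.01112101,  0.01285431,
        0.00785193]), 'joint_efforts': array([ 1.51983571e-03, -6.12894273e+01, -2.58275467e+01,  6.92659733e-02,
        4.73715900e-02, -8.07796710e-05]), 'tool_pos': array([0.16587225, 0.60240239, 0.21419081]), 'orientation': array([[ 2.65527496e-01,  9.64103233e-01, -3.23227452e-04],
       [ 9.64102909e-01, -2.65527674e-01, -7.97175960e-04],
       [-8.54385754e-04, -9.99523898e-05, -9.99999630e-01]]), 'contact_force': array([-0.43564756, -0.40538161, -0.2491474 ]), 'torque': array([-0.01871211, -0.02675852, -0.00830679]), 'opening': 0.09530203130124423}
```

View pics/top0.png

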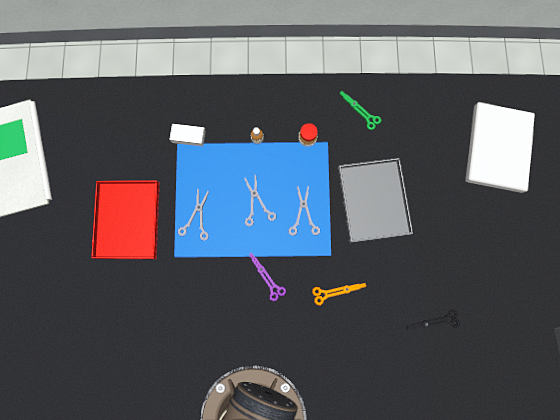

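View pics/side0.png

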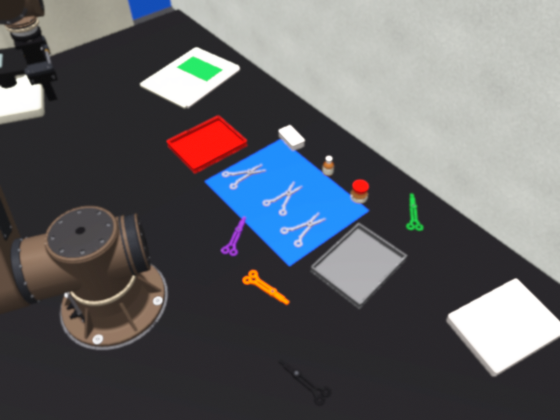

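View pics/wrist0.png

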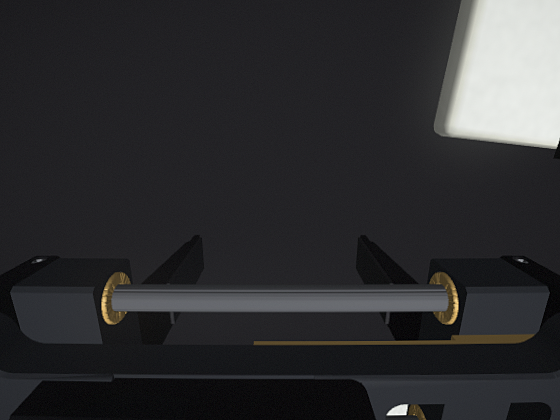

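The top view shows three steel clamps on the mat, with hubs near (199,208), (255,196) and (304,204). The red tray is at (126,220) and the grey tray at (376,200). The purple, orange, green and black look-alikes lie off the mat. Next I'll measure.

```bash
python3 - <<'E'
from h import *
im,p=load('top0')
crop=im[165:255,170:335]; cv2.imwrite('pics/top0crop.png',cv2.resize(crop,None,fx=4.8,fy=4.8,interpolation=cv2.INTER_CUBIC))
hsv=cv2.cvtColor(im,cv2.COLOR_BGR2HSV)
roi=np.zeros(im.shape[:2],np.uint8); roi[150:252,180:325]=1
m=((hsv[...,1]<130)&(roi>0)).astype(np.uint8)*255
n,l,s,c=cv2.connectedComponentsWithStats(m)
for i in range(1,n):
    if s[i,4]<30: continue
    v,u=np.where(l==i)
    P=np.array([onz(p,a,b,0.006)[:2] for a,b in zip(u,v)])
    print(i,s[i],'range',P.min(0),P.max(0))
    # holes -> rings
    mm=(l==i).astype(np.uint8)
    cs,h=cv2.findContours(mm,cv2.RETR_CCOMP,cv2.CHAIN_APPROX_NONE)
    for k,cc in enumerate(cs):
        if h[0][k][3]>=0:
            q=cc.reshape(-1,2).mean(0); print('  hole',q,len(cc),onz(p,*q,0.005)[:2])
# trays
for nm,mk in [('red',(hsv[...,2]>90)&(hsv[...,1]>150)&((hsv[...,0]<8)|(hsv[...,0]>172))),('blue',(hsv[...,0]>95)&(hsv[...,0]<125)&(hsv[...,1]>150)&(hsv[...,2]>100)),('grey',(hsv[...,1]<40)&(hsv[...,2]>90))]:
    n,l,s,c=cv2.connectedComponentsWithStats(mk.astype(np.uint8))
    for i in range(1,n):
        if s[i,4]>1500:
            print(nm,s[i],c[i]); pts=np.argwhere(l==i)[:,::-1].astype(np.float32)
            r=cv2.minAreaRect(pts); b=cv2.boxPoints(r)
            print('  ',[onz(p,*q,0.012)[:2].round(4) for q in b], onz(p,*c[i],0.004))
E
```

```text
1 [244 175  32  52 364] range [ 0.47569199 -0.06172884] [0.60965721 0.01817437]
  hole [248.81818182 221.18181818] 11 [0.48830053 0.00565624]
  hole [271.27272727 215.81818182] 11 [ 0.50168499 -0.0520801 ]
2 [288 186  32  50 366] range [ 0.45146475 -0.17397862] [ 0.57925095 -0.09451939]
  hole [315. 230.] 12 [ 0.46388738 -0.16370225]
  hole [292.27272727 230.36363636] 11 [ 0.46351962 -0.10550042]
3 [180 189  29  52 368] range [0.44071214 0.10995982] [0.57387704 0.18237764]
  hole [203.72727273 235.63636364] 11 [0.45202627 0.12108402]
  hole [181.6 231. ] 10 [0.46445791 0.17822771]
red [  91  180   69   79 4984] [125.42917335 219.4709069 ]
   [array([0.3964, 0.4088]), array([0.6071, 0.4109]), array([0.5972, 0.2381]), array([0.3884, 0.2406])] [0.49583698 0.32565853 0.004     ]
blue [  174   142   157   116 16248] [252.2322132  198.92922206]
   [array([0.6979, 0.2058]), array([ 0.6978, -0.206 ]), array([ 0.3975, -0.2004]), array([0.397 , 0.1946])] [ 0.54655409 -0.00312545  0.004     ]
grey [    0     0   560    37 15403] [270.03629163  13.3657729 ]
   [array([1.1419, 0.7308]), array([ 1
[... 235 characters left out ...]
[ 0.894, -0.86 ]), array([0.8895, 0.6992])] [ 0.94584704 -0.07760214  0.004     ]
grey [   0   99   52  118 3882] [ 23.70659454 164.2514168 ]
   [array([0.8124, 0.7437]), array([0.8332, 0.5929]), array([0.5283, 0.5171]), array([0.5064, 0.6599])] [0.64807064 0.61115155 0.004     ]
grey [ 465  102   70   91 5062] [500.25464243 147.26768076]
   [array([ 0.5757, -0.5576]), array([ 0.8107, -0.6046]), array([ 0.7915, -0.7814]), array([ 0.5554, -0.7274])] [ 0.68252979 -0.66902894  0.004     ]
grey [ 339  158   74   84 4686] [374.21830986 200.15620999]
   [array([ 0.633 , -0.2263]), array([ 0.6588, -0.3921]), array([ 0.4512, -0.4128]), array([ 0.4277, -0.2514])] [ 0.54044817 -0.31958628  0.004     ]
```

```bash
python3 - <<'E'
from h import *
im,p=load('top0')
cv2.imwrite('pics/trR.png',cv2.resize(im[145:255,325:425],None,fx=5,fy=5,interpolation=cv2.INTER_CUBIC))
E
```

```text
(no output)
```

View pics/top0crop.png

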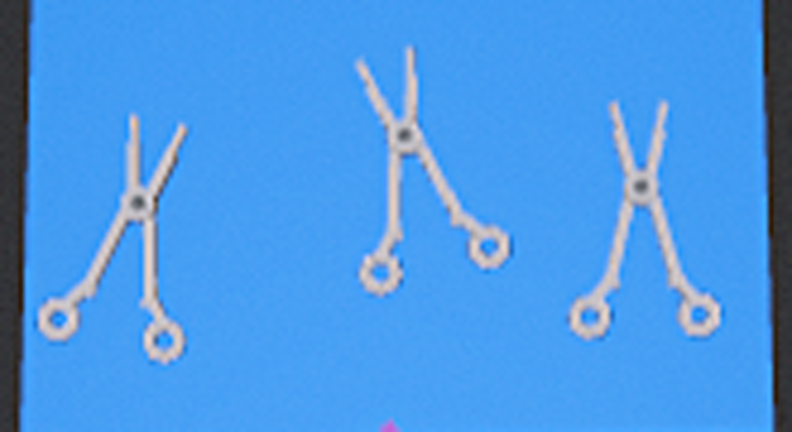

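The crop confirms the three steel clamps, all with their rings pointing towards the robot. Hub pixels are (198.5,207.3), (254.2,193.1) and (303.5,204.0). I'll work out poses and the tray corners.

```bash
python3 - <<'E'
from h import *
im,p=load('top0')
H={'L':(198.5,207.3),'M':(254.2,193.1),'R':(303.5,204.0)}
rings={'L':[(203.7,235.6),(181.6,231)],'M':[(248.8,221.2),(271.3,215.8)],'R':[(315,230),(292.3,230.4)]}
for k in H:
    h=onz(p,*H[k],0.011)[:2]; r=[onz(p,*q,0.008)[:2] for q in rings[k]]
    m=(r[0]+r[1])/2-h; print(k,h.round(4),'mid',np.linalg.norm(m).round(4),np.degrees(np.arctan2(m[1],m[0])).round(1),'sep',np.linalg.norm(r[0]-r[1]).round(4))
s,o=env.sense(),0
print(s['time'],s['orientation'].round(3))
cv2.imwrite('pics/trL.png',cv2.resize(im[165:275,80:180],None,fx=5,fy=5,interpolation=cv2.INTER_CUBIC))
E
```

```text
L [0.5247 0.1347] mid 0.0683 167.8 sep 0.0582
M [ 0.5604 -0.0086] mid 0.0675 -167.4 sep 0.0592
R [ 0.5307 -0.1351] mid 0.0674 179.4 sep 0.058
0.15 [[ 0.266  0.964 -0.   ]
 [ 0.964 -0.266 -0.001]
 [-0.001 -0.    -1.   ]]
```

View pics/trR.png

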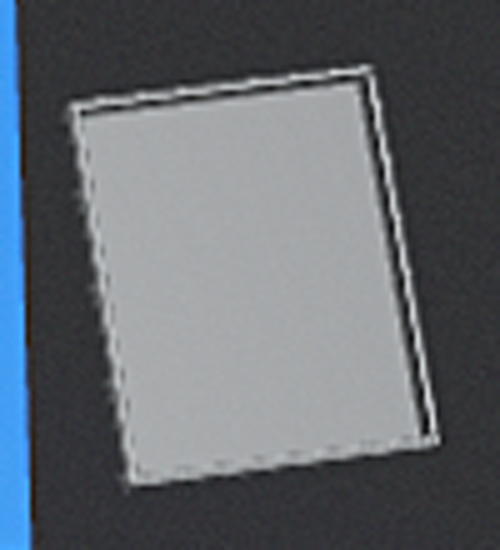

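```bash
sleep 1; ls pics
```

```text
side0.npz
side0.png
top0.npz
top0.png
top0crop.png
trL.png
trR.png
wrist0.npz
wrist0.png
```

View pics/trL.png

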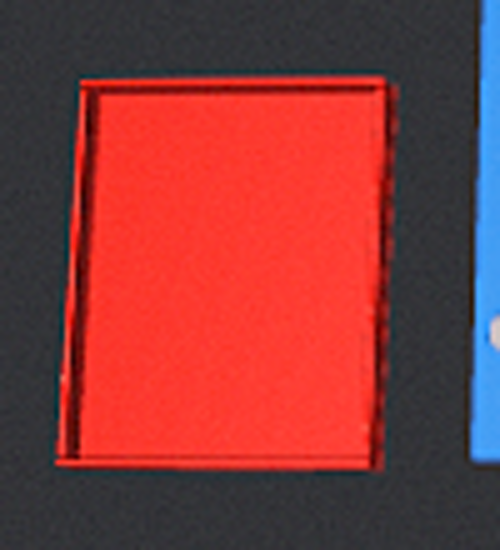

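```bash
python3 - <<'E'
from h import *
im,p=load('top0')
for nm,off,cs in [('grey',(325,145),[(72,105),(370,68),(438,442),(130,485)])]:
    P=np.array([onz(p,off[0]+a/5-.4,off[1]+b/5-.4,0.024)[:2] for a,b in cs]); print(nm,P.round(4).tolist(),P.mean(0).round(4),[np.linalg.norm(P[i]-P[i-1]).round(4) for i in range(4)])
    d=P[0]-P[3]+P[1]-P[2];print(np.degrees(np.arctan2(d[1],d[0])))
E
```

```text
grey [[0.6281, -0.2279], [0.647, -0.384], [0.4514, -0.4083], [0.4313, -0.2509]] [ 0.5394 -0.3178] [np.float64(0.1981), np.float64(0.1572), np.float64(0.1971), np.float64(0.1587)]
6.8687972934794885
```

```bash
cat >> h.py <<'E'
def go(x,y,z,yaw=None):
    s=env.sense();R=s['orientation'];a=np.degrees(np.arctan2(R[1,0],R[0,0]))
    d=np.array([x,y,z])-s['tool_pos']
    turn=0
    if yaw is not None:
        turn=-(((yaw-a)+90)%180-90)
        b=np.radians(a-turn); Rx=np.array([[np.cos(b),np.sin(b),0],[np.sin(b),-np.cos(b),0],[0,0,-1]])
    else: Rx=R
    print('yaw',a.round(2),'turn',round(turn,2),'then shift mm',(Rx.T@d*1000).round(1),'pos',s['tool_pos'].round(4),'t',s['time'],'open mm',(s['opening']*1000).round(2),'F',s['contact_force'].round(2))
E
python3 - <<'E'
from h import *
p=cams.camera_params('wrist'); s=env.sense()
c=-np.array(p['R']).T@p['t']; print('cam',c,'in tool',s['orientation'].T@(c-s['tool_pos']))
go(.495,.141,.2,77.8)
im,p=load('top0')
P=np.array([onz(p,80+a/5-.4,165+b/5-.4,0.024)[:2] for a,b in [(82,80),(387,78),(376,466),(58,463)]]); print(P.round(4).tolist(),P.mean(0).round(4),[np.linalg.norm(P[i]-P[i-1]).round(4) for i in range(4)])
E
```

```text
cam [0.09361049 0.62315962 0.38476925] in tool [ 0.00067888 -0.07519646 -0.17057157]Traceback (most recent call last):
  File "<stdin>", line 4, in <module>
  File "h.py", line 24, in go
    print('yaw',a.round(2),'turn',round(turn,2),'then shift mm',(Rx.T@d*1000).round(1),'pos',s['tool_pos'].round(4),'t',s['time'],'open mm',(s['opening']*1000).round(2),'F',s['contact_force'].round(2))
                                                                                                                                            ^^^^^^^^^^^^^^^^^^^^^^^^^
AttributeError: 'float' object has no attribute 'round'
```

```bash
sed -i "s/(s\['opening'\]\*1000).round(2)/round(s['opening']*1000,2)/" h.py
python3 - <<'E'
from h import *
go(.495,.141,.2,77.8)
im,p=load('top0')
P=np.array([onz(p,80+a/5-.4,165+b/5-.4,0.024)[:2] for a,b in [(82,80),(387,78),(376,466),(58,463)]]); print(P.round(4).tolist(),P.mean(0).round(4),[np.linalg.norm(P[i]-P[i-1]).round(4) for i in range(4)])
E
```

```text
yaw 74.6 turn -3.2 then shift mm [-381.4  419.2   14.2] pos [0.1659 0.6024 0.2142] t 0.15 open mm 95.3 F [-0.44 -0.41 -0.25]
[[0.5953, 0.4009], [0.5942, 0.2411], [0.3951, 0.2404], [0.3974, 0.4028]] [0.4955 0.3213] [np.float64(0.1979), np.float64(0.1598), np.float64(0.1992), np.float64(0.1625)]
```

Emit:
send_rows(rows="50 0 0 0 -3.2; 50 -38.1 41.9 0 0; 50 -38.1 41.9 0 0; 50 -38.1 41.9 0 0; 50 -38.1 41.9 0 0; 50 -38.1 41.9 0 0; 50 -38.1 41.9 0 0; 50 -38.1 41.9 0 0; 50 -38.1 41.9 0 0; 50 -38.1 41.9 0 0; 50 -38.1 41.9 0 0; 50 0 0 0 0")

```text
time: 1.65
tool_pos: [0.4966, 0.1389, 0.2143]
orientation: [[0.216, 0.976, 0.0], [0.976, -0.216, -0.0], [-0.0, 0.0, -1.0]]
contact_force: [-0.0, -0.3, -0.2]
opening: 0.0479
```

```bash
python3 - <<'E'
from h import *
im,p=snap('wrist','w1')
go(.495,.141,.1,77.8)
E
```

```text
yaw 77.62 turn -0.18 then shift mm [  0.6  -0.6 114.3] pos [0.4954 0.1403 0.2143] t 1.7 open mm 47.25 F [-0.77  0.62 -0.66]
```

View pics/w1.png

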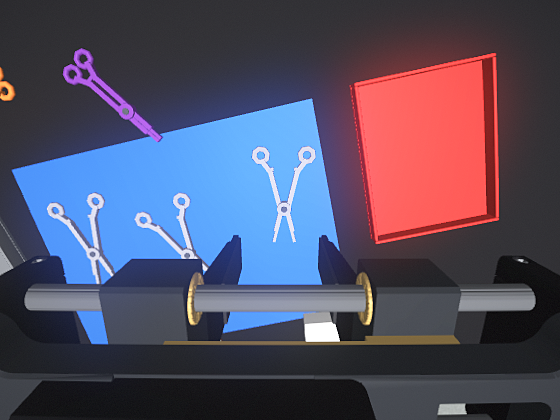

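The wrist view shows clamp L open between the fingers, with its hub at (284,209) and rings at (260,155) and (306,155). The other two hubs are at about (187,254) and (93,254).

```bash
python3 - <<'E'
from h import *
im,p=load('w1')
for k,h,r in [('L',(284,209),[(260,155),(306.5,155)]),('M',(187,254),[(143,220),(181,201)]),('R',(93,254),[(55,211),(95.5,202)])]:
    h=onz(p,*h,.011)[:2]; r=[onz(p,*q,.008)[:2] for q in r]; m=(r[0]+r[1])/2-h
    print(k,h.round(4),np.linalg.norm(m).round(4),np.degrees(np.arctan2(m[1],m[0])).round(1)%360,'sep',np.linalg.norm(r[0]-r[1]).round(4))
P=np.array([onz(p,*q,.024)[:2] for q in [(352,85),(496,54),(498,220),(375,243)]]);print(P.round(4),P.mean(0))
E
```

```text
L [0.5277 0.1389] 0.0693 168.5 sep 0.0581
M [ 0.5615 -0.0036] 0.0673 193.2 sep 0.0592
R [ 0.5339 -0.1304] 0.0682 179.8 sep 0.0582
[[0.3982 0.2454]
 [0.3997 0.4081]
 [0.5977 0.405 ]
 [0.5945 0.2455]] [0.49753449 0.32598168]
```

```bash
python3 - <<'E'
from h import *
im,p=load('w1'); s=env.sense();R=s['orientation'];t=s['tool_pos']
for x in (-23.6,23.6,-35.6,35.6):
  for y in (-10,10): print(x,y,np.round(proj(p,t+R@np.array([x,y,0])/1000),1))
cv2.imwrite('pics/w1c.png',cv2.resize(im[190:320,200:360],None,fx=4.8,fy=4.5,interpolation=cv2.INTER_CUBIC))
E
```

```text
-23.6 -10 [241.3 233.7]
-23.6 10 [242.5 263.7]
23.6 -10 [318.9 233.6]
23.6 10 [317.8 263.6]
-35.6 -10 [221.6 233.7]
-35.6 10 [223.4 263.7]
35.6 -10 [338.6 233.6]
35.6 10 [336.9 263.5]
```

View pics/w1c.png

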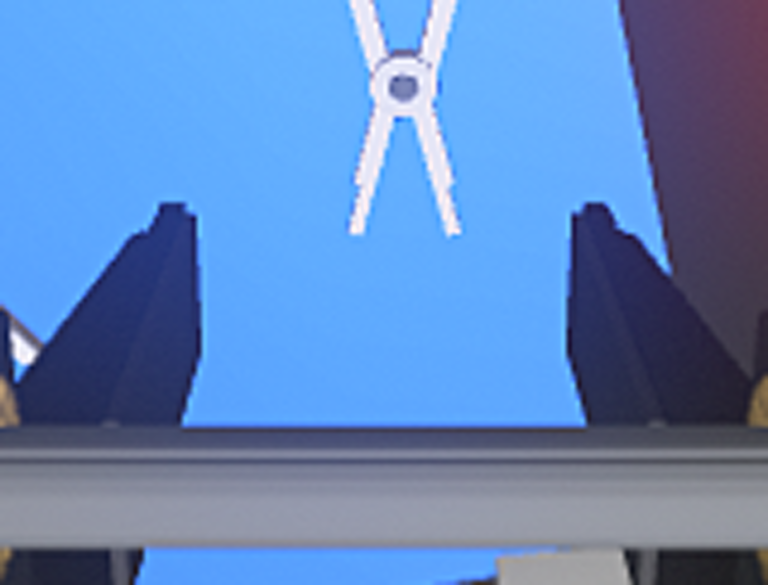

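```bash
python3 - <<'E'
from h import *
go(.4966,.1441,.06,78.3)
E
```

```text
yaw 77.62 turn -0.68 then shift mm [  3.9   0.4 154.3] pos [0.4954 0.1403 0.2143] t 1.7 open mm 47.25 F [-0.77  0.62 -0.66]
```

Emit:
send_rows(rows="50 3.8 0.4 50 -0.5; 50 0 0 50 0; 50 0 0 50 0; 50 0 0 0 0; 50 0 0 0 0")

```text
time: 2.33
tool_pos: [0.4966, 0.146, 0.0661]
orientation: [[0.202, 0.979, 0.001], [0.979, -0.202, 0.0], [0.001, 0.001, -1.0]]
contact_force: [-0.9, -0.3, 0.2]
opening: 0.0473
```

```bash
python3 - <<'E'
from h import *
im,p=snap('wrist','w2')
go(.4966,.1441,.003,78.3)
E
```

```text
yaw 78.34 turn 0.04 then shift mm [-1.8  0.1 63.6] pos [0.4969 0.1459 0.0666] t 2.375 open mm 47.31 F [-0.4  -0.33 -0.42]
```

View pics/w2.png

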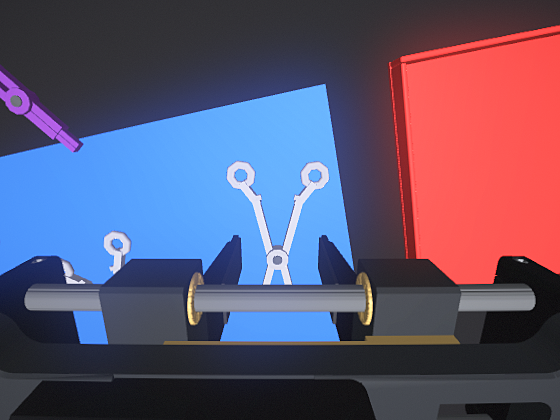

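Clamp L is centred between the fingers: hub at (277,260), rings at (241,176) and (315,176).

```bash
python3 - <<'E'
from h import *
im,p=load('w2'); s=env.sense();R=s['orientation'];t=s['tool_pos']
h=onz(p,277,260,.011); r=[onz(p,*q,.008) for q in [(240.5,176),(315,176)]]; m=((r[0]+r[1])/2-h)[:2]
print(h[:2].round(4),np.linalg.norm(m).round(4),np.degrees(np.arctan2(m[1],m[0])).round(1)%360,'sep',np.linalg.norm(r[0]-r[1]).round(4))
print('hub in tool',(R.T@(h-t)*1000).round(1), np.round(proj(p,t+R@[-.02365,-.01,0]),1))
E
```

```text
[0.528  0.1383] 0.0695 167.8 sep 0.0576
hub in tool [-1.3 31.9 55.6] [239.4 236.7]
```

Emit:
send_rows(rows="50 -1.5 1 40 0; 50 0 0 20 0; 50 0 0 1 0; 40 0 0 0 0; 40 0 0 0 0; 37 0 0 0 0; 37 0 0 0 0")

```text
time: 3.25
tool_pos: [0.4973, 0.1438, 0.0042]
orientation: [[0.203, 0.979, 0.001], [0.979, -0.203, 0.0], [0.001, 0.001, -1.0]]
contact_force: [0.0, 1.8, 4.7]
opening: 0.0354
```

Emit:
send_rows(rows="36 0 0 0 0; 36 0 0 0 0; 36 0 0 0 0")

```text
time: 3.62
tool_pos: [0.4973, 0.1438, 0.0042]
orientation: [[0.203, 0.979, 0.001], [0.979, -0.203, 0.0], [0.001, 0.001, -1.0]]
contact_force: [-0.0, 1.4, 8.6]
opening: 0.0342
```

Emit:
send_rows(rows="35 0 0 0 0; 35 0 0 0 0")

```text
time: 3.88
tool_pos: [0.4973, 0.1438, 0.0042]
orientation: [[0.203, 0.979, 0.001], [0.979, -0.203, 0.0], [0.001, 0.001, -1.0]]
contact_force: [0.2, 1.4, 8.2]
opening: 0.0335
```

Emit:
send_rows(rows="35 0 0 -2 0; 35 0 0 0 0; 35 0 0 0 0")

```text
time: 4.25
tool_pos: [0.4967, 0.1435, 0.0055]
orientation: [[0.203, 0.979, -0.0], [0.979, -0.203, 0.0], [-0.0, -0.0, -1.0]]
contact_force: [-0.7, 0.2, -0.6]
opening: 0.0333
```

Emit:
send_rows(rows="34 0 0 0 0; 34 0 0 0 0")

```text
time: 4.5
tool_pos: [0.4968, 0.1436, 0.0055]
orientation: [[0.203, 0.979, -0.0], [0.979, -0.203, 0.0], [0.0, -0.0, -1.0]]
contact_force: [-0.6, -0.3, -1.0]
opening: 0.0333
```

Emit:
send_rows(rows="33 0 0 0 0; 33 0 0 0 0")

```text
time: 4.75
tool_pos: [0.4968, 0.1436, 0.0056]
orientation: [[0.203, 0.979, -0.0], [0.979, -0.203, 0.0], [0.0, -0.0, -1.0]]
contact_force: [0.5, -0.4, -1.0]
opening: 0.0331
```

Emit:
send_rows(rows="50 0 0 0 0; 50 0 0 0 0; 50 0 0 -40 0; 50 0 0 -40 -8.2; 50 0 0 0 -8.2; 50 0 0 0 -8.2; 50 0 0 0 0")

```text
time: 5.62
tool_pos: [0.4968, 0.1436, 0.0857]
orientation: [[-0.222, 0.975, 0.0], [0.975, 0.222, 0.0], [0.0, 0.0, -1.0]]
contact_force: [-0.6, 0.3, 0.1]
opening: 0.0476
```

```bash
python3 - <<'E'
from h import *
go(.5323,-.0108,.07,103)
E
```

```text
yaw 102.84 turn -0.16 then shift mm [-158.4   -0.2   15.7] pos [0.4968 0.1436 0.0857] t 5.625 open mm 47.63 F [-0.58  0.3   0.15]
```

Emit:
send_rows(rows="50 -53 0 0 0; 50 -53 0 5 0; 50 -52.4 0 10 0; 50 0 0 0 0; 50 0 0 0 0")

```text
time: 6.25
tool_pos: [0.5319, -0.0105, 0.0705]
orientation: [[-0.221, 0.975, -0.001], [0.975, 0.221, 0.0], [0.0, -0.001, -1.0]]
contact_force: [0.3, 0.2, 0.6]
opening: 0.0475
```

```bash
python3 - <<'E'
from h import *
im,p=snap('wrist','w3')
go(.5323,-.0108,.0055,103)
E
```

```text
yaw 102.84 turn -0.16 then shift mm [-0.9  0.2 65.1] pos [ 0.5319 -0.01    0.0706] t 6.3 open mm 47.4 F [0.49 0.37 0.75]
```

View pics/w3.png

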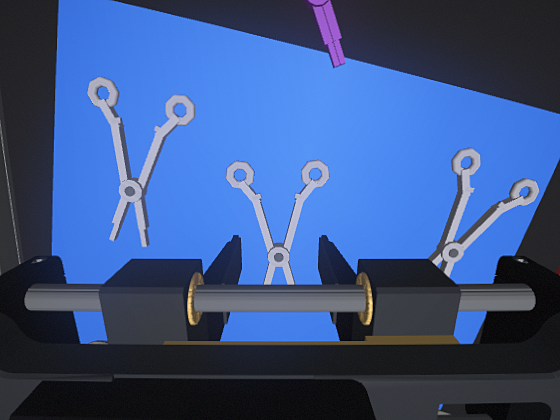

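M is centred (hub (278,257)), L is at right and still open (hub (453,253)), and R is at left (hub (130,190)). Next I descend and squeeze M in small steps.

Emit:
send_rows(rows="50 -0.8 0 45 0; 50 0 0 20 0; 37 0 0 0 0; 37 0 0 0 0; 37 0 0 0 0; 35 0 0 0 0; 35 0 0 0 0; 35 0 0 0 0")

```text
time: 7.3
tool_pos: [0.5326, -0.0116, 0.0059]
orientation: [[-0.223, 0.975, 0.001], [0.975, 0.223, 0.0], [-0.0, 0.001, -1.0]]
contact_force: [-0.0, 0.6, 2.5]
opening: 0.0335
```

Emit:
send_rows(rows="34 0 0 0 0; 34 0 0 0 0")

```text
time: 7.55
tool_pos: [0.5325, -0.0116, 0.0058]
orientation: [[-0.223, 0.975, 0.0], [0.975, 0.223, 0.0], [-0.0, 0.0, -1.0]]
contact_force: [-0.6, 0.9, 3.7]
opening: 0.0321
```

Emit:
send_rows(rows="33 0 0 0 0; 33 0 0 0 0")

```text
time: 7.8
tool_pos: [0.5325, -0.0116, 0.0056]
orientation: [[-0.223, 0.975, 0.0], [0.975, 0.223, 0.0], [0.0, 0.0, -1.0]]
contact_force: [0.1, 0.5, 3.6]
opening: 0.0315
```

Emit:
send_rows(rows="32 0 0 -1 0; 32 0 0 0 0; 32 0 0 0 0")

```text
time: 8.18
tool_pos: [0.5322, -0.0116, 0.0065]
orientation: [[-0.223, 0.975, -0.0], [0.975, 0.223, 0.0], [0.0, -0.0, -1.0]]
contact_force: [-0.7, -0.4, 0.1]
opening: 0.0303
```

Emit:
send_rows(rows="31 0 0 0 0; 31 0 0 0 0")

```text
time: 8.43
tool_pos: [0.5324, -0.0116, 0.0066]
orientation: [[-0.223, 0.975, -0.0], [0.975, 0.223, 0.0], [0.0, -0.0, -1.0]]
contact_force: [0.1, 0.0, -0.2]
opening: 0.0296
```

Emit:
send_rows(rows="30 0 0 0 0; 30 0 0 0 0")

```text
time: 8.68
tool_pos: [0.5324, -0.0116, 0.0066]
orientation: [[-0.223, 0.975, 0.0], [0.975, 0.223, 0.0], [0.0, 0.0, -1.0]]
contact_force: [0.2, -0.2, -0.4]
opening: 0.0282
```

M tracks the command well below its open width, so its hinge is free. I'll keep going until it's shut.

Emit:
send_rows(rows="27 0 0 0 0; 24 0 0 0 0; 21 0 0 0 0; 19 0 0 0 0; 19 0 0 0 0")

```text
time: 9.3
tool_pos: [0.5324, -0.0116, 0.0066]
orientation: [[-0.223, 0.975, -0.0], [0.975, 0.223, 0.0], [0.0, 0.0, -1.0]]
contact_force: [-0.3, -0.1, -0.2]
opening: 0.0187
```

Emit:
send_rows(rows="18 0 0 0 0; 17 0 0 0 0; 17 0 0 0 0")

```text
time: 9.68
tool_pos: [0.5324, -0.0116, 0.0066]
orientation: [[-0.223, 0.975, 0.0], [0.975, 0.223, 0.0], [0.0, 0.0, -1.0]]
contact_force: [-0.0, -0.0, -0.7]
opening: 0.0163
```

Emit:
send_rows(rows="16.5 0 0 0 0; 16.5 0 0 0 0; 16.5 0 0 0 0")

```text
time: 10.05
tool_pos: [0.5324, -0.0116, 0.0066]
orientation: [[-0.223, 0.975, 0.0], [0.975, 0.223, 0.0], [0.0, 0.0, -1.0]]
contact_force: [-0.1, -0.3, -1.6]
opening: 0.016
```

Emit:
send_rows(rows="16 0 0 0 0; 16 0 0 0 0; 16 0 0 0 0")

```text
time: 10.42
tool_pos: [0.5324, -0.0116, 0.0066]
orientation: [[-0.223, 0.975, 0.0], [0.975, 0.223, 0.0], [0.0, 0.0, -1.0]]
contact_force: [0.3, 1.1, -0.7]
opening: 0.0154
```

Emit:
send_rows(rows="50 0 0 0 0; 50 0 0 0 0; 50 0 0 -35 0; 50 0 0 -35 6.4; 50 0 0 0 6.4; 50 0 0 0 0")

```text
time: 11.18
tool_pos: [0.5324, -0.0116, 0.0769]
orientation: [[-0.002, 1.0, 0.001], [1.0, 0.002, -0.0], [-0.0, 0.001, -1.0]]
contact_force: [-0.0, 0.1, -0.9]
opening: 0.0476
```

```bash
python3 - <<'E'
from h import *
im,p=load('w3')
h=onz(p,130,190,.013); r=[onz(p,*q,.010) for q in [(102.5,93),(180,110)]]; m=((r[0]+r[1])/2-h)[:2]
print(h[:2].round(4),np.linalg.norm(m).round(4),np.degrees(np.arctan2(m[1],m[0])).round(1)%360,'sep',np.linalg.norm(r[0]-r[1]).round(4))
e=m/np.linalg.norm(m)*.031+h[:2]
go(e[0],e[1],.07,np.degrees(np.arctan2(m[1],m[0]))-90)
E
```

```text
[ 0.5322 -0.1302] 0.0677 179.4 sep 0.0574
yaw 90.14 turn 0.75 then shift mm [-118.6  -29.9    6.9] pos [ 0.5324 -0.0116  0.0769] t 11.175 open mm 47.56 F [-0.02  0.14 -0.86]
```

Emit:
send_rows(rows="50 -59 -15 3 0.4; 50 -59 -15 3 0; 50 0 0 0 0; 50 0 0 0 0; 50 0 0 0 0")

```text
time: 11.8
tool_pos: [0.5024, -0.1284, 0.0705]
orientation: [[0.003, 1.0, -0.0], [1.0, -0.003, 0.0], [0.0, -0.0, -1.0]]
contact_force: [-0.3, -0.1, 0.1]
opening: 0.048
```

```bash
python3 - <<'E'
from h import *
im,p=snap('wrist','w4')
go(.5012,-.1299,.0065,89.4)
E
```

```text
yaw 89.83 turn 0.43 then shift mm [-1.5 -1.2 64. ] pos [ 0.5024 -0.1284  0.0705] t 11.85 open mm 47.58 F [-0.26 -0.39 -0.36]
```

View pics/w4.png

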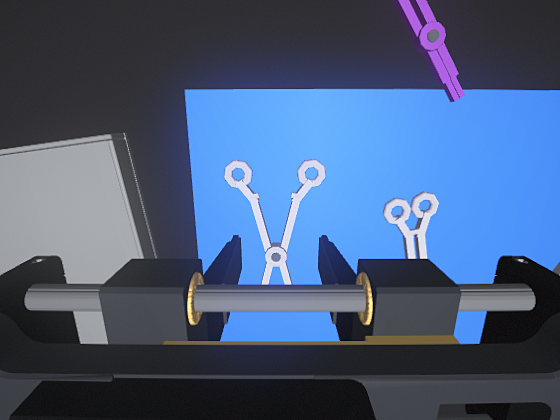

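R is centred (hub (276,257)) and M, at right, now looks shut (rings at (397,211) and (425,205)). Next I squeeze R.

Emit:
send_rows(rows="50 -1.5 -1 45 0; 50 0 0 19 0; 37 0 0 0 0; 37 0 0 0 0; 35 0 0 0 0; 34 0 0 0 0; 33 0 0 0 0; 33 0 0 0 0; 33 0 0 0 0")

```text
time: 12.98
tool_pos: [0.5013, -0.1311, 0.0068]
orientation: [[0.005, 1.0, 0.001], [1.0, -0.005, -0.0], [-0.0, 0.001, -1.0]]
contact_force: [0.6, 0.4, 2.8]
opening: 0.0314
```

Emit:
send_rows(rows="32 0 0 0 0; 32 0 0 0 0; 32 0 0 0 0")

```text
time: 13.35
tool_pos: [0.5013, -0.131, 0.0067]
orientation: [[0.005, 1.0, 0.0], [1.0, -0.005, 0.0], [0.0, 0.0, -1.0]]
contact_force: [-0.3, 0.2, 3.6]
opening: 0.0303
```

Emit:
send_rows(rows="31 0 0 0 0; 31 0 0 0 0; 31 0 0 0 0")

```text
time: 13.72
tool_pos: [0.5012, -0.131, 0.0066]
orientation: [[0.005, 1.0, -0.0], [1.0, -0.005, 0.0], [0.0, -0.0, -1.0]]
contact_force: [0.3, 0.1, 2.7]
opening: 0.0296
```

Emit:
send_rows(rows="29 0 0 -1 0; 27 0 0 0 0; 24 0 0 0 0; 21 0 0 0 0; 19 0 0 0 0; 19 0 0 0 0")

```text
time: 14.48
tool_pos: [0.5012, -0.131, 0.0076]
orientation: [[0.005, 1.0, 0.0], [1.0, -0.005, 0.0], [0.0, 0.0, -1.0]]
contact_force: [0.2, -0.6, -0.9]
opening: 0.0182
```

Emit:
send_rows(rows="18 0 0 0 0; 17 0 0 0 0; 16.5 0 0 0 0; 16 0 0 0 0; 16 0 0 0 0; 16 0 0 0 0")

```text
time: 15.22
tool_pos: [0.5012, -0.131, 0.0076]
orientation: [[0.005, 1.0, -0.0], [1.0, -0.005, 0.0], [0.0, -0.0, -1.0]]
contact_force: [-0.2, -0.4, -0.4]
opening: 0.0154
```

R is free too (shut at 15.4 mm). L stalled at 33.1 mm while the command went to 31.35 mm, so L is the seized one. Going back to L.

Emit:
send_rows(rows="35 0 0 0 0; 50 0 0 0 0; 50 0 0 -40 0; 50 0 0 -40 3.9; 50 0 0 0 3.9; 50 0 0 0 3.9; 50 0 0 0 0")

```text
time: 16.1
tool_pos: [0.5012, -0.131, 0.0877]
orientation: [[0.207, 0.978, 0.0], [0.978, -0.207, 0.0], [0.0, 0.0, -1.0]]
contact_force: [-1.1, -0.7, -0.8]
opening: 0.0477
```

```bash
python3 - <<'E'
from h import *
go(.4975,.1445,.072,77.9)
E
```

```text
yaw 78.03 turn 0.13 then shift mm [268.6 -61.3  15.7] pos [ 0.5012 -0.131   0.0877] t 16.1 open mm 47.72 F [-1.14 -0.69 -0.77]
```

Emit:
send_rows(rows="40 53.6 -12.2 0 0; 40 53.6 -12.2 0 0; 40 53.6 -12.2 0 0; 40 53.6 -12.2 5 0; 40 53.6 -12.2 10 0; 40 0 0 0 0; 40 0 0 0 0; 40 0 0 0 0")

```text
time: 17.1
tool_pos: [0.4974, 0.1427, 0.0728]
orientation: [[0.209, 0.978, 0.0], [0.978, -0.209, 0.0], [0.0, 0.0, -1.0]]
contact_force: [0.2, 0.6, 0.1]
opening: 0.0379
```

```bash
python3 - <<'E'
from h import *
im,p=snap('wrist','w5')
go(.4975,.1445,.072,77.9)
E
```

```text
yaw 77.92 turn 0.02 then shift mm [ 1.8 -0.4  0.8] pos [0.4975 0.1426 0.0728] t 17.15 open mm 38.12 F [ 0.32 -0.34  0.08]
```

View pics/w5.png

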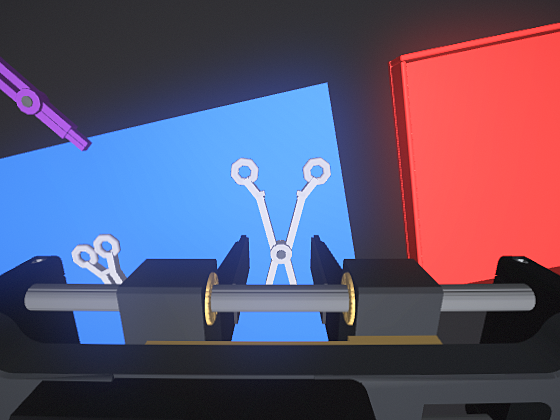

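```bash
cat >> h.py <<'E'
def meas(f,hub,rs,zb=.002):
    im,p=load(f); s=env.sense();R=s['orientation'];t=s['tool_pos']
    h=onz(p,*hub,zb+.011); r=[onz(p,*q,zb+.008) for q in rs]; m=((r[0]+r[1])/2-h)[:2]
    print('hub',h[:2].round(4),'len',np.linalg.norm(m).round(4),'ang',(np.degrees(np.arctan2(m[1],m[0]))%360).round(1),'sep',np.linalg.norm(r[0]-r[1]).round(4),'hub in tool',(R.T@(h-t)*1000).round(1))
    return h,r
E
python3 - <<'E'
from h import *
meas('w5',(281,254),[(244.5,171.5),(317,171.5)])
E
```

```text
hub [0.5263 0.1386] len 0.069 ang 168.2 sep 0.057 hub in tool [ 2.1 29.  59.8]
```

Emit:
send_rows(rows="40 1.8 33 0 0; 40 0 0 45 0; 40 0 0 19 0; 30 0 0 0 0; 22 0 0 0 0; 18 0 0 0 0; 15 0 0 0 0; 15 0 0 0 0; 15 0 0 0 0")

```text
time: 18.27
tool_pos: [0.5304, 0.1386, 0.0096]
orientation: [[0.208, 0.978, 0.002], [0.978, -0.208, 0.0], [0.0, 0.002, -1.0]]
contact_force: [-0.1, -2.2, 7.3]
opening: 0.0156
```

```bash
python3 - <<'E'
from h import *
im,p=snap('wrist','w6'); snap('side','s6')
s=env.sense();print(s['opening'],s['contact_force'],s['tool_pos'])
im,p=load('s6'); cv2.imwrite('pics/s6c.png',cv2.resize(im[110:250,180:360],None,fx=4,fy=4,interpolation=cv2.INTER_CUBIC))
E
```

```text
0.01556997142302364 [-0.99960027 -2.64813279  6.79902543] [0.53044693 0.13863057 0.00952945]
```

View pics/w6.png

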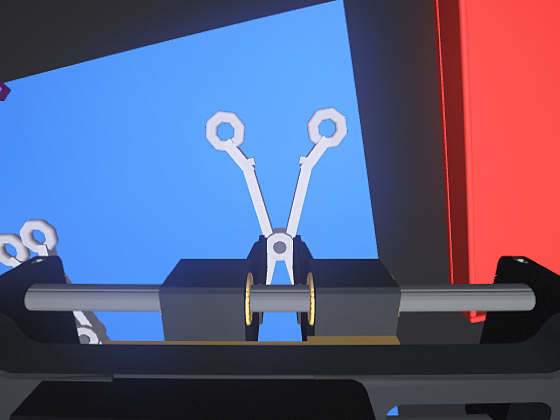

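View pics/s6c.png

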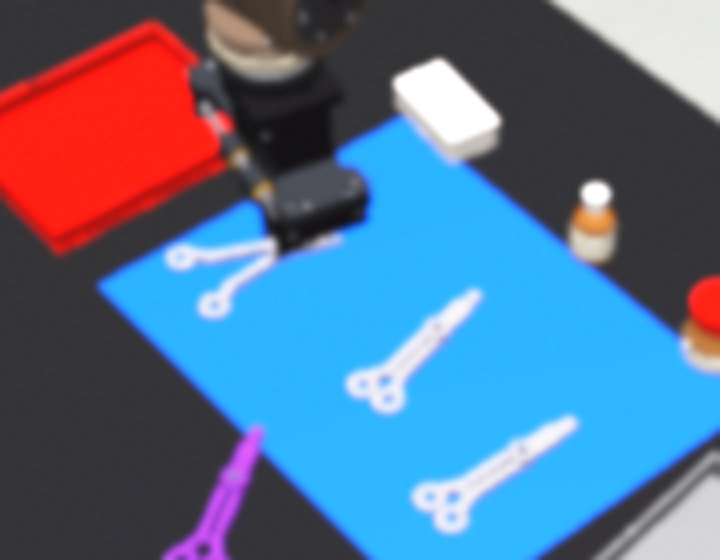

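Emit:
send_rows(rows="15 0 0 -1 0; 15 0 0 0 0; 15 0 0 -20 0; 15 0 0 -20 0; 15 0 0 0 0; 15 0 0 0 0")

```text
time: 19.12
tool_pos: [0.5295, 0.1387, 0.049]
orientation: [[0.208, 0.978, -0.001], [0.978, -0.208, 0.0], [-0.0, -0.001, -1.0]]
contact_force: [-0.4, 0.2, -0.7]
opening: 0.0157
```

```bash
python3 - <<'E'
from h import *
snap('wrist','w7')
E
```

```text
(no output)
```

View pics/w7.png

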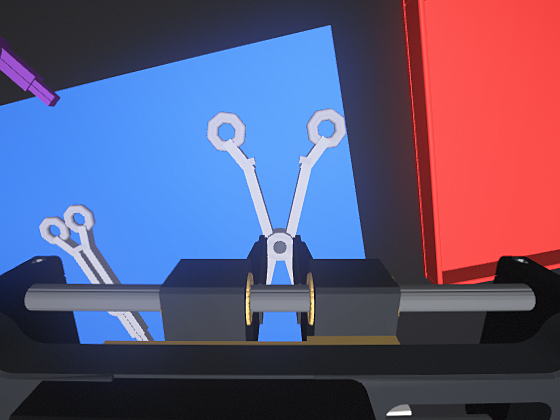

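It's lifted: the clamp sits unchanged in the gripper, hub at (280,247). Next I carry it to the red tray.

```bash
python3 - <<'E'
from h import *
go(.5175,.325,.075,89.8)
E
```

```text
yaw 78.0 turn -11.8 then shift mm [186.3 -12.6 -26.2] pos [0.5295 0.1387 0.0488] t 19.175 open mm 15.6 F [-0.76 -0.43 -0.22]
```

Emit:
send_rows(rows="15 0 0 -26 -5.9; 15 0 0 0 -5.9; 15 46.5 -3 0 0; 15 46.5 -3 0 0; 15 46.5 -3 0 0; 15 46.5 -3 0 0; 15 0 0 0 0; 15 0 0 0 0; 15 0 0 30 0; 15 0 0 15 0; 15 0 0 0 0; 15 0 0 0 0")

```text
time: 20.68
tool_pos: [0.519, 0.3245, 0.0313]
orientation: [[0.004, 1.0, 0.001], [1.0, -0.004, 0.0], [0.0, 0.001, -1.0]]
contact_force: [1.1, 0.3, 0.2]
opening: 0.0155
```

```bash
python3 - <<'E'
from h import *
snap('wrist','w8')
go(.5175,.325,.012,89.8)
E
```

```text
yaw 89.78 turn -0.02 then shift mm [ 0.3 -1.5 19.4] pos [0.519  0.3247 0.0314] t 20.725 open mm 15.54 F [-0.24 -0.67 -1.32]
```

View pics/w8.png

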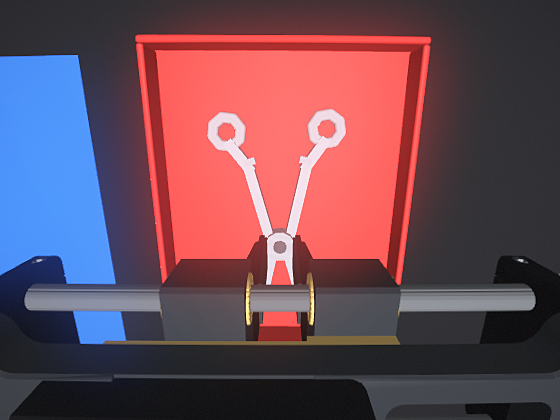

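The clamp hangs well centred within the tray. I'm lowering to contact.

Emit:
send_rows(rows="15 0 0 12 0; 15 0 0 4 0; 15 0 0 0 0; 15 0 0 0 0")

```text
time: 21.22
tool_pos: [0.5185, 0.3248, 0.0147]
orientation: [[0.003, 1.0, -0.0], [1.0, -0.003, 0.0], [0.0, -0.0, -1.0]]
contact_force: [0.2, 0.1, -0.6]
opening: 0.0157
```

Emit:
send_rows(rows="15 0 0 1 0; 15 0 0 0 0; 15 0 0 0 0")

```text
time: 21.6
tool_pos: [0.5186, 0.3248, 0.0137]
orientation: [[0.004, 1.0, 0.0], [1.0, -0.004, 0.0], [0.0, 0.0, -1.0]]
contact_force: [0.3, -0.6, -1.1]
opening: 0.0155
```

Emit:
send_rows(rows="15 0 0 1 0; 15 0 0 0 0; 15 0 0 0 0")

```text
time: 21.98
tool_pos: [0.5187, 0.3248, 0.0135]
orientation: [[0.003, 1.0, 0.001], [1.0, -0.003, 0.0], [0.0, 0.001, -1.0]]
contact_force: [-2.2, -1.3, 8.1]
opening: 0.0159
```

Emit:
send_rows(rows="15 0 0 -0.7 0; 15 0 0 0 0; 20 0 0 0 0; 25 0 0 0 0; 35 0 0 0 0; 35 0 0 0 0; 40 0 0 -35 0; 40 0 0 -35 0; 40 0 0 0 0; 40 0 0 0 0")

```text
time: 23.22
tool_pos: [0.5182, 0.3246, 0.0828]
orientation: [[0.003, 1.0, -0.001], [1.0, -0.003, -0.0], [-0.0, -0.001, -1.0]]
contact_force: [0.2, 0.2, 0.1]
opening: 0.0381
```

```bash
python3 - <<'E'
from h import *
snap('wrist','w9')
go(.5323,-.0108,.085,103)
E
```

```text
yaw 89.8 turn -13.2 then shift mm [-329.9  -61.6   -2.6] pos [0.5181 0.3245 0.0824] t 23.275 open mm 38.04 F [-0.58 -0.33 -0.02]
```

View pics/w9.png

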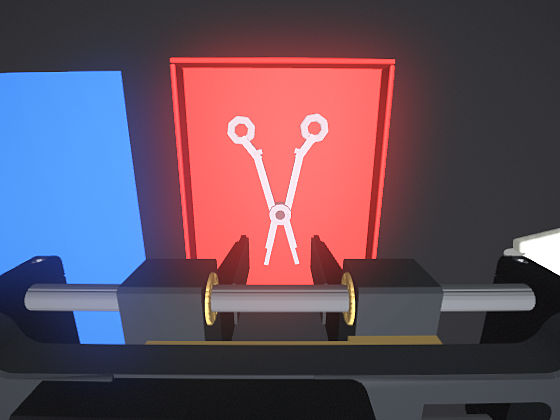

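The seized clamp lies open and clear of the walls in the red tray (hub (280,214)). Next is M.

Emit:
send_rows(rows="40 -47 1 0 0; 40 -47 1 0 0; 40 -47 1 0 0; 40 -47 1 0 0; 40 -47 1 0 0; 40 -47 1 0 0; 40 -38 0 0 -6.6; 40 0 0 0 -6.6; 40 0 0 0 0")

```text
time: 24.4
tool_pos: [0.523, 0.0044, 0.0824]
orientation: [[-0.223, 0.975, -0.002], [0.975, 0.223, 0.0], [0.001, -0.002, -1.0]]
contact_force: [0.5, 0.7, -0.0]
opening: 0.0383
```

```bash
python3 - <<'E'
from h import *
go(.5293,-.0116,.075,103)
E
```

```text
yaw 102.9 turn -0.1 then shift mm [-17.    2.6   7.4] pos [0.523  0.0044 0.0824] t 24.4 open mm 38.27 F [ 0.53  0.65 -0.05]
```

Emit:
send_rows(rows="40 -17 2.6 7.4 0; 40 0 0 0 0; 40 0 0 0 0; 40 0 0 0 0")

```text
time: 24.9
tool_pos: [0.5297, -0.011, 0.0759]
orientation: [[-0.225, 0.974, -0.0], [0.974, 0.225, 0.0], [0.0, -0.0, -1.0]]
contact_force: [0.1, 0.5, 0.4]
opening: 0.0378
```

```bash
python3 - <<'E'
from h import *
snap('wrist','w10')
s=env.sense();print(s['tool_pos'],s['time'])
E
```

```text
[ 0.52972979 -0.01100429  0.07603034] 24.95
```

View pics/w10.png

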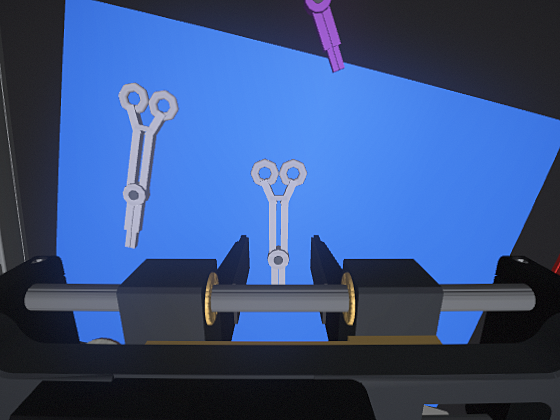

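M is shut (rings touching at (265,173) and (292,173); hub (278,260)) and so is R (hub (134,195)).

```bash
python3 - <<'E'
from h import *
meas('w10',(278,260),[(265,173.5),(292,173.5)],0.)
meas('w10',(134,195),[(133,98),(163,106)],0.)
E
```

```text
hub [ 0.5662 -0.0035] len 0.0745 ang 192.6 sep 0.0217 hub in tool [-0.9 37.2 65. ]
hub [ 0.5365 -0.1305] len 0.0741 ang 178.5 sep 0.0231 hub in tool [-117.9  -20.3   65. ]
```

Emit:
send_rows(rows="40 -0.9 37 0 0; 40 0 0 45 0; 40 0 0 22 0; 35 0 0 0 0; 30 0 0 0 0; 30 0 0 0 0")

```text
time: 25.7
tool_pos: [0.5666, -0.0038, 0.0101]
orientation: [[-0.225, 0.974, 0.002], [0.974, 0.225, -0.0], [-0.001, 0.002, -1.0]]
contact_force: [-0.1, -0.0, -0.3]
opening: 0.0287
```

Emit:
send_rows(rows="30 0 0 2 0; 30 0 0 0 0; 28 0 0 0 0; 28 0 0 0 0")

```text
time: 26.2
tool_pos: [0.566, -0.0038, 0.007]
orientation: [[-0.225, 0.974, 0.0], [0.974, 0.225, 0.0], [0.0, 0.0, -1.0]]
contact_force: [0.4, 0.1, -0.0]
opening: 0.0264
```

Emit:
send_rows(rows="22 0 0 0 0; 20 0 0 0 0; 20 0 0 0 0; 18 0 0 0 0; 18 0 0 0 0; 17 0 0 0 0; 17 0 0 0 0")

```text
time: 27.08
tool_pos: [0.566, -0.0038, 0.0069]
orientation: [[-0.225, 0.974, 0.0], [0.974, 0.225, 0.0], [0.0, 0.0, -1.0]]
contact_force: [1.0, -0.7, -0.5]
opening: 0.0175
```

Emit:
send_rows(rows="14 0 0 0 0; 14 0 0 0 0; 14 0 0 -20 0; 14 0 0 -30 0; 14 0 0 -20 0; 14 0 0 0 0; 14 0 0 0 0")

```text
time: 27.95
tool_pos: [0.5656, -0.0038, 0.0762]
orientation: [[-0.225, 0.974, -0.001], [0.974, 0.225, 0.0], [0.0, -0.001, -1.0]]
contact_force: [-0.5, -0.7, -0.4]
opening: 0.0172
```

```bash
python3 - <<'E'
from h import *
snap('wrist','w11')
E
```

```text
(no output)
```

View pics/w11.png

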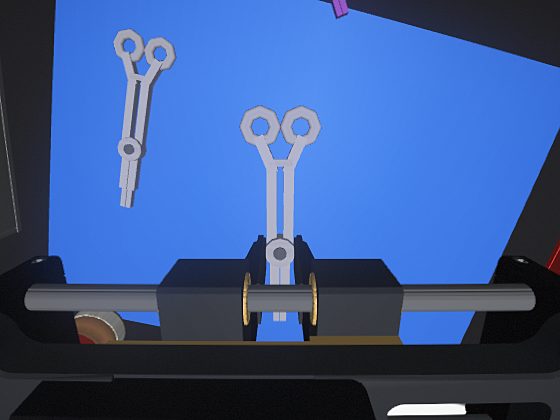

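M is held cleanly (hub (280,253)). Next I carry it to the far half of the grey tray.

```bash
python3 - <<'E'
from h import *
go(.5628,-.3482,.076,96.9)
E
```

```text
yaw 103.0 turn 6.1 then shift mm [-341.6  -44.1   -0. ] pos [ 0.5656 -0.0038  0.076 ] t 28.0 open mm 17.05 F [-0.76  0.35  0.04]
```

Emit:
send_rows(rows="14 0 0 0 6.1; 14 -45 -6 0 0; 14 -50 -6.3 0 0; 14 -50 -6.3 0 0; 14 -50 -6.3 0 0; 14 -50 -6.3 0 0; 14 -50 -6.3 0 0; 14 -46.6 -6.6 0 0; 14 0 0 0 0; 14 0 0 15 0; 14 0 0 0 0; 14 0 0 0 0")

```text
time: 29.5
tool_pos: [0.5635, -0.3472, 0.0616]
orientation: [[-0.121, 0.993, -0.001], [0.993, 0.121, 0.001], [0.001, -0.0, -1.0]]
contact_force: [-1.6, -0.2, -1.3]
opening: 0.0173
```

```bash
python3 - <<'E'
from h import *
snap('wrist','w12')
go(.5628,-.3482,.013,96.9)
E
```

```text
yaw 96.96 turn 0.06 then shift mm [-0.6 -0.9 48.9] pos [ 0.5636 -0.3475  0.0619] t 29.55 open mm 17.3 F [0.29 0.29 0.3 ]
```

View pics/w12.png

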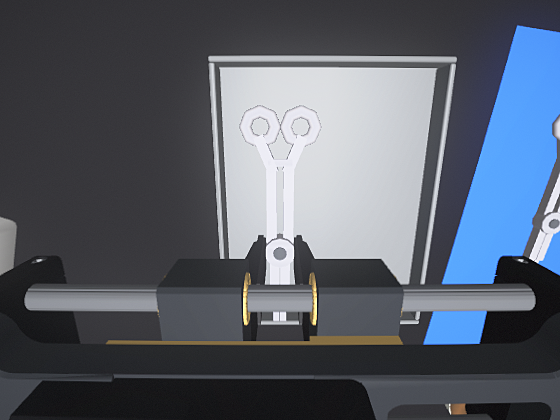

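```bash
python3 - <<'E'
from h import *
im,p=load('w12')
for q in [(209,60),(456,58),(419,322),(282,322)]: print(q,onz(p,*q,.024)[:2].round(4))
A=onz(p,209,60,.024)[:2];B=onz(p,456,58,.024)[:2];d=B-A;print(np.linalg.norm(d),np.degrees(np.arctan2(-d[0],d[1])))
e=np.array([d[1],-d[0]])/np.linalg.norm(d);c=(A+B)/2+.1*e;print('centre',c)
s=env.sense();h=s['tool_pos'][:2]-c;print('hub in tray',h@e,h@(d/np.linalg.norm(d)))
E
```

```text
(209, 60) [ 0.4545 -0.4054]
(456, 58) [ 0.4335 -0.2483]
(419, 322) [ 0.6289 -0.2237]
(282, 322) [ 0.6419 -0.335 ]
0.15852797630912638 7.607450430495711
centre [ 0.54311322 -0.3136314 ]
hub in tray 0.015827630744371105 -0.03624154639325558
```

Emit:
send_rows(rows="14 0 0 30 0; 14 0 0 16 0; 14 0 0 3 0; 14 0 0 0 0; 14 0 0 0 0")

```text
time: 30.18
tool_pos: [0.5636, -0.3485, 0.0137]
orientation: [[-0.12, 0.993, 0.001], [0.993, 0.12, -0.001], [-0.001, 0.001, -1.0]]
contact_force: [0.2, 0.3, -0.6]
opening: 0.0172
```

Emit:
send_rows(rows="14 0 0 1.5 0; 14 0 0 0 0; 14 0 0 0 0")

```text
time: 30.55
tool_pos: [0.5634, -0.3483, 0.0115]
orientation: [[-0.12, 0.993, 0.0], [0.993, 0.12, -0.0], [-0.0, 0.0, -1.0]]
contact_force: [0.6, -0.9, -0.7]
opening: 0.0171
```

Emit:
send_rows(rows="14 0 0 0.8 0; 14 0 0 0 0; 14 0 0 0 0")

```text
time: 30.92
tool_pos: [0.5634, -0.3483, 0.0109]
orientation: [[-0.12, 0.993, 0.0], [0.993, 0.12, -0.0], [-0.0, 0.0, -1.0]]
contact_force: [-0.3, 1.0, 3.8]
opening: 0.0175
```

Touchdown. Release, retreat, and go to R.

Emit:
send_rows(rows="17 0 0 -0.3 0; 20 0 0 0 0; 25 0 0 0 0; 30 0 0 0 0; 32 0 0 0 0; 35 0 0 -35 0; 40 0 0 -35 0; 40 0 0 0 0; 40 0 0 0 0")

```text
time: 32.05
tool_pos: [0.563, -0.348, 0.0804]
orientation: [[-0.12, 0.993, -0.001], [0.993, 0.12, 0.0], [0.001, -0.0, -1.0]]
contact_force: [0.7, 0.1, -0.3]
opening: 0.0382
```

```bash
python3 - <<'E'
from h import *
snap('wrist','w13')
go(.5015,-.1297,.078,88.5)
E
```

```text
yaw 96.9 turn 8.4 then shift mm [216.5 -67.    1.9] pos [ 0.5629 -0.3479  0.0799] t 32.1 open mm 37.98 F [ 0.31  0.25 -0.18]
```

View pics/w13.png

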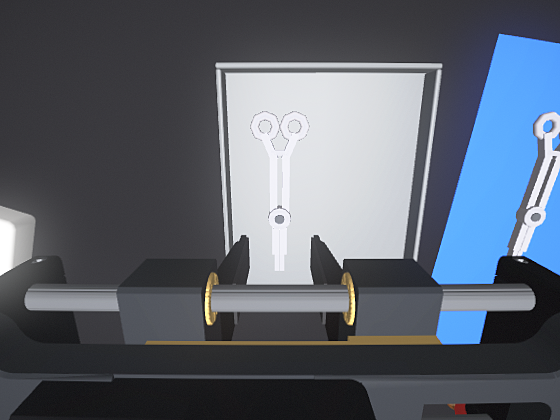

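M lies shut in the far half of the grey tray (hub (279,218)). Now R.

Emit:
send_rows(rows="40 0 0 0 8.4; 40 54 -16.8 0 0; 40 54 -16.8 0 0; 40 54 -16.8 0 0; 40 54.5 -16.8 1.5 0; 40 0 0 0 0; 40 0 0 0 0; 40 0 0 0 0")

```text
time: 33.1
tool_pos: [0.5021, -0.1311, 0.079]
orientation: [[0.027, 1.0, -0.0], [1.0, -0.027, 0.0], [0.0, -0.0, -1.0]]
contact_force: [0.1, 0.2, -0.3]
opening: 0.0375
```

```bash
python3 - <<'E'
from h import *
snap('wrist','w14')
go(.5015,-.1297,.078,88.5)
E
```

```text
yaw 88.42 turn -0.08 then shift mm [ 1.3 -0.5  1.1] pos [ 0.502  -0.131   0.0791] t 33.15 open mm 38.41 F [1.43 0.36 0.37]
```

View pics/w14.png

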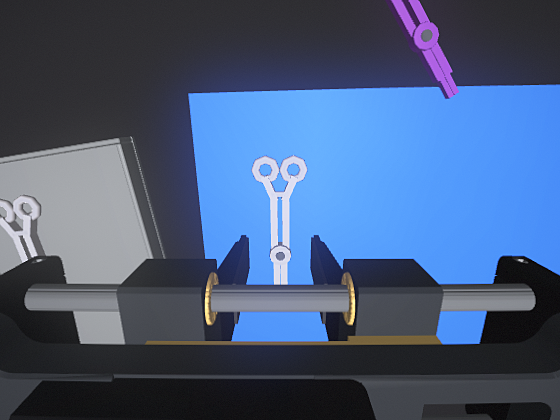

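```bash
python3 - <<'E'
from h import *
meas('w14',(280.5,256),[(265.5,170),(294,170)],0.)
E
```

```text
hub [ 0.5369 -0.1305] len 0.0746 ang 179.0 sep 0.0231 hub in tool [ 1.5 34.9 68.1]
```

Emit:
send_rows(rows="40 1.5 35 0 0; 40 0 0 45 0; 38 0 0 22 0; 35 0 0 4.5 0; 30 0 0 0 0; 28 0 0 0 0; 28 0 0 0 0; 28 0 0 0 0")

```text
time: 34.15
tool_pos: [0.537, -0.1295, 0.0084]
orientation: [[0.026, 1.0, 0.001], [1.0, -0.026, -0.0], [-0.0, 0.001, -1.0]]
contact_force: [0.1, 0.2, 0.4]
opening: 0.0266
```

Emit:
send_rows(rows="22 0 0 0 0; 20 0 0 0 0; 18 0 0 0 0; 17 0 0 0 0; 14 0 0 0 0; 14 0 0 0 0; 14 0 0 0 0")

```text
time: 35.02
tool_pos: [0.5369, -0.1295, 0.008]
orientation: [[0.026, 1.0, 0.0], [1.0, -0.026, -0.0], [-0.0, 0.0, -1.0]]
contact_force: [-0.3, -1.1, 3.1]
opening: 0.0169
```

Emit:
send_rows(rows="14 0 0 -20 0; 14 0 0 -30 0; 14 0 0 -20 0; 14 0 0 0 -8.7; 14 0 0 0 0; 14 0 0 0 0")

```text
time: 35.78
tool_pos: [0.5365, -0.1293, 0.0775]
orientation: [[-0.122, 0.993, -0.001], [0.993, 0.122, 0.001], [0.001, -0.001, -1.0]]
contact_force: [-0.5, 1.1, -0.8]
opening: 0.0169
```

```bash
python3 - <<'E'
from h import *
go(.5544,-.2749,.06,97.1)
E
```

```text
yaw 97.02 turn -0.08 then shift mm [-146.7   -0.2   17.5] pos [ 0.5365 -0.1293  0.0775] t 35.775 open mm 16.92 F [-0.49  1.05 -0.75]
```

Emit:
send_rows(rows="14 -49 0 0 0; 14 -49 0 0 0; 14 -48.7 0 0 0; 14 0 0 17 0; 14 0 0 0 0; 14 0 0 0 0")

```text
time: 36.52
tool_pos: [0.5551, -0.2738, 0.0608]
orientation: [[-0.126, 0.992, -0.001], [0.992, 0.126, 0.001], [0.001, -0.001, -1.0]]
contact_force: [0.8, -0.7, -0.9]
opening: 0.0166
```

```bash
python3 - <<'E'
from h import *
snap('wrist','w15')
go(.5544,-.2749,.013,97.1)
E
```

```text
yaw 97.24 turn 0.14 then shift mm [-0.9 -1.  48.1] pos [ 0.5553 -0.2739  0.0611] t 36.575 open mm 16.69 F [-0.1   0.37  0.1 ]
```

View pics/w15.png

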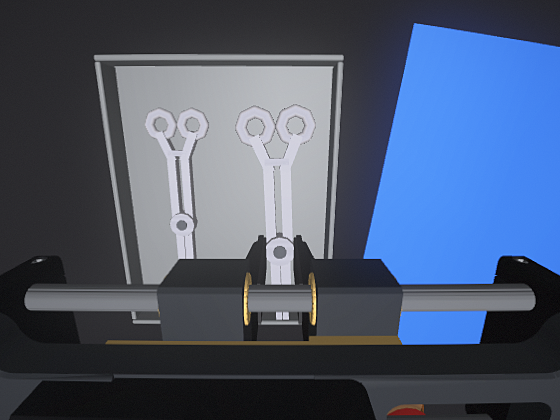

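R hangs over the near half, clear of M and the walls. Lowering it.

Emit:
send_rows(rows="14 0 0 30 0; 14 0 0 14 0; 14 0 0 3 0; 14 0 0 0 0; 14 0 0 0 0")

```text
time: 37.2
tool_pos: [0.5555, -0.2752, 0.0147]
orientation: [[-0.125, 0.992, 0.001], [0.992, 0.125, -0.0], [-0.001, 0.001, -1.0]]
contact_force: [-0.5, 0.3, -0.6]
opening: 0.0165
```

Emit:
send_rows(rows="14 0 0 1.2 0; 14 0 0 0 0; 14 0 0 0 0")

```text
time: 37.58
tool_pos: [0.5552, -0.2751, 0.0128]
orientation: [[-0.125, 0.992, 0.0], [0.992, 0.125, -0.0], [-0.0, 0.0, -1.0]]
contact_force: [-1.1, 0.1, -0.2]
opening: 0.0166
```

Emit:
send_rows(rows="14 0 0 1 0; 14 0 0 0 0; 14 0 0 0 0")

```text
time: 37.95
tool_pos: [0.5553, -0.2751, 0.012]
orientation: [[-0.125, 0.992, 0.0], [0.992, 0.125, -0.0], [-0.0, 0.0, -1.0]]
contact_force: [-0.5, 1.5, 5.5]
opening: 0.0164
```

Emit:
send_rows(rows="17 0 0 -0.5 0; 20 0 0 0 0; 25 0 0 0 0; 30 0 0 0 0; 32 0 0 0 0; 32 0 0 -35 0; 32 0 0 -35 0; 32 0 0 -30 0; 32 0 0 0 0; 32 0 0 0 0")

```text
time: 39.2
tool_pos: [0.5548, -0.2748, 0.1115]
orientation: [[-0.125, 0.992, -0.001], [0.992, 0.125, 0.001], [0.001, -0.001, -1.0]]
contact_force: [-1.4, 0.3, -0.9]
opening: 0.0302
```

```bash
python3 - <<'E'
from h import *
snap('wrist','w16')
im,p=snap('top','t16')
cv2.imwrite('pics/t16c.png',cv2.resize(im[110:290,80:420],None,fx=2.35,fy=2.35,interpolation=cv2.INTER_CUBIC))
go(.5,0.,.2)
E
```

```text
yaw 97.2 turn 0 then shift mm [279.5 -20.  -88.6] pos [ 0.5547 -0.2747  0.111 ] t 39.3 open mm 30.48 F [-0.6  -0.14 -0.56]
```

View pics/w16.png

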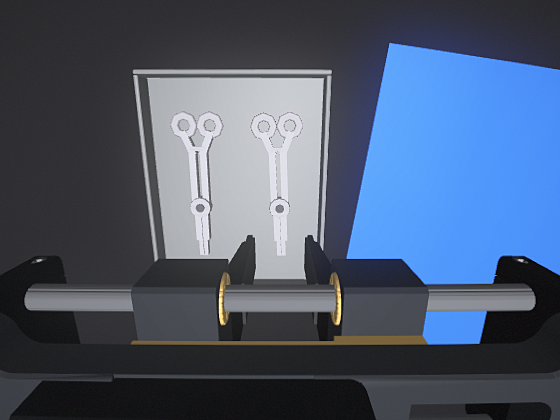

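View pics/t16c.png

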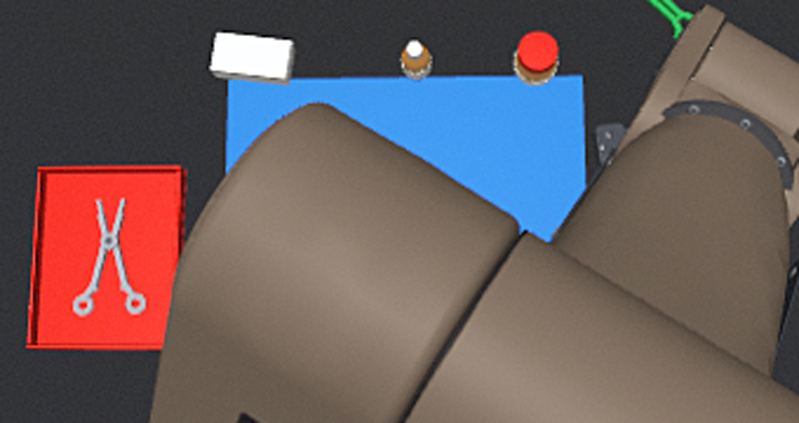

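```bash
python3 - <<'E'
from h import *
meas('w16',(279.5,208),[(264,126),(290,126)],.004)
meas('w16',(200,208),[(183.5,125),(209.5,125)],.004)
a=load('top0')[0][120:148,165:325].astype(int);b=load('t16')[0][120:148,165:325].astype(int);print('bystander diff',np.abs(a-b).max(2).mean(),(np.abs(a-b).max(2)>60).sum())
env.finish_job()
E
```

```text
hub [ 0.5541 -0.2743] len 0.0736 ang 188.9 sep 0.0227 hub in tool [ 0.4 -0.4 96. ]
hub [ 0.5634 -0.3477] len 0.0745 ang 186.1 sep 0.0228 hub in tool [-73.6  -0.4  95.9]
bystander diff 3.1765625 0
the job is handed in; nothing more can be done
```

I squeezed all three clamps, found the left-hand one seized, laid it open in the red repair tray, and laid the two free ones, shut, in the grey stock tray. The job was handed in at about 39 s of the 72 s allowed.

- **Finding it:** The left clamp stalled at about 33 mm while the command went on to 31.4 mm, so I backed off. The middle and right clamps followed the fingers down to about 16 mm, which is shut.
- **Placing:** I carried each clamp by its pivot disc so nothing squeezed the handles on the way. The seized one went in first.
- **Final checks:**
    - Both free clamps lie side by side in the grey tray, with rings 23 mm apart, which matches fully shut.
    - The seized clamp lies open and clear of the walls in the red tray.
    - The jar, dropper bottle and slide box show no change in the top camera.

Three things did not fully agree or could not be confirmed:
- **Squeeze force:** The gripper doesn't report its grip force. I kept it low by closing in small steps, with the seized clamp about 1.8 mm short of the command at most, so the 25 N limit isn't confirmed.
- **Camera offset:** The top and wrist cameras differed by 3 to 5 mm. I used the wrist camera, which agreed with the fingertips.
- **Disc width:** The finger opening read 15.6 to 17.5 mm on the 19 mm discs, but all three lifts held.

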